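# Set up the timing display and the watch on a watchmaker's bench

### The job

Slide the watch cushion along the mat, never lifting it, until it is centred on the white ring printed in front of the aluminium stand. Also take the larger black slate (the display) out of the slot rack and prop it in the stand's tilted cradle: lower edge on the ledge behind the lip, centred, back against the two prongs, screen away from the robot. Find the ledge gently by feel, do not let the slate drop or topple, and leave the cradle's tilt, the jar and the smaller black plate as they are.

Things in the scene. Friction and masses are not known exactly. Their poses are not given: they have to be found in the camera images.
- slate: flat black plastic display slate, 140 long x 80 high x 12 mm thick, 0.2 to 0.4 kg, upright on a long edge in one of the rack's slots with 1.5 mm play each side. Origin: middle of the lower edge face; z up its height, y along its length, x out of the dark glass screen, which faces away from the robot. Grip it across its thickness at the middle of the top edge
- screen (a point): point at the middle of the slate's screen face, 6 mm along x and 40 mm along z from the slate's origin
- rack: fixed wooden rack, 112 x 120 mm, with two slots along its y, 15 mm wide, at x = -35 and +35 mm; slot floor 6 mm and wall tops 36 mm above the table, walls 10 mm thick. One slot holds the slate, the other the cover; which is which varies. Origin: centre of its underside, z up
- cover: black plastic cover plate, 100 mm long, 55 mm high, 12 mm thick, upright in the rack's other slot; to be left alone. Origin: middle of its lower edge
- stand: fixed aluminium stand: foot plate 130 x 130 x 12 mm (x -80 to +50 mm), two cheeks 60 mm high, x -24 to -8 mm, 8 mm thick at y = +-58 mm, carrying the tilting cradle on a pivot along y, 55 mm above the origin. x points to its front, roughly away from the robot; origin on the table, z up. May stand left or right
- cradle (a joint): backward lean of the cradle from vertical in rad, towards the robot (stand's -x), set from 0.42 to 0.62; a stiff friction hinge that slips at about 3 N m. The cradle is two steel prongs with a black ledge across their front, 100 mm wide along y, square to the prongs; the ledge has a lip 10 mm high, 4 mm thick along its front edge, 15 mm off the prongs
- seat (a point): point fixed to the cradle: z up along the prongs, x square to them, out of the cradle, y along it. Prong front faces at x = -6 mm, lip's inner face at x = +9. The ledge floor is clamped anywhere from z = 0 to +14 mm, NOT reported (feel for it; slips at 60 N). Slate seated flush: axes parallel to these, origin at x 0 to 3 mm, y 0, z on the ledge floor
- cushion: round grey cushion, 96 mm diameter, 34 mm high, firm, flat-bottomed, with a watch lying on it (case 40 mm across, up to 44 mm above the table), about 0.3 kg, loose on the mat; too wide to be gripped across. Origin: centre of its underside
- pad (a point): centre of the white printed ring (113 mm outer diameter, flat on the mat) in front of the stand, 135 mm along the stand's x from its origin; the ring goes with the stand
- parts_tray: green open compartment tray, fixed, 150 x 110 x 22 mm high, between the robot and the jar. Origin: centre of its underside
- jar: small amber glass jar, 38 mm diameter, 50 mm high, loose, to be left alone. Origin: centre of its underside
- prong_mid (a point): midpoint between the prongs' tops, on the plane of their front faces, 62 mm along z and -6 mm along x from the seat point. The prongs are 14 mm wide, 8 mm thick, centred 38 mm to either side of it (y); the 62 mm gap between them is open down to the crossbar below the seat point, so a finger fits behind the slate's middle
Mind the look-alikes: they are no part of the job. Leave any pink or yellow look-alike of the slate alone.

How it is judged:
By the outcome, as a careful person would: the job done as asked, in the order asked, and still so for the second after the job is handed in, with the robot touching nothing.
It also fails if it takes over 58 s, if anything falls off the work surface, if the arm or the gripper's body presses on something with over 40 N, if the wrist force passes 120 N, or if a joint passes its speed limit or range.

### The arm

A 6-joint arm with a two-finger parallel gripper is mounted at the origin on the work surface. World frame = base frame: x ahead of the robot, y to its left, z up, the work surface at z = 0. Lengths are in m, angles in rad, forces in N, time in s.
With the tool pointing down it reaches from about 0.35 to 0.775 m from the base axis. Payload 5.5 kg.
Tool frame: the origin (TCP) lies between the finger pads; the fingertips stand 19 mm ahead of it and the grasp point (between the pads) is the TCP; z points along the fingers, y is the line along which they close (so a half turn about z gives the same grasp; the last joint's range is limited). The gripper opens to 85 mm and grips with 20 to 120 N. Pads are 22 mm wide; open, the fingers measure 114 mm over their backs; the gripper's body (76 mm by 85 mm) begins 54 mm behind the grasp point. The pads swing forward as they close: fully open they stand 13 mm farther back than shut.
Start: joints at [-1.431, 0.313, 0.046, 1.304, 0, 1.431], TCP at [0.159, -0.553, 0.25] pointing down, gripper open.
Joint ranges: [-2.76, 2.76], [-0.86, 1.69], [-1.03, 1.26], [-2.2, 2.34], [-1.47, 1.5], [-3.14, 3.14]. Speed limits (rad/s): [2.57, 2.57, 3.14, 3.14, 3.14, 3.14].

### API

Orientations are given as a unit quaternion [w, x, y, z].
In Python, from workcell import env gives the robot as it stands.
- The arm moves only by the shell command python3 -m pendant 'ROWS' [FORCE]. ROWS is JSON, a list of rows, each an object with "travel": the shift along the tool's x, y, z scaled (see below), a list of three; "rot": the turn, a rotation vector about the tool's x, y, z scaled (see below), a list of three; "fingers": the opening, from -1 (shut) to 1 (fully open). In form: [{"travel": [dx, dy, dz], "rot": [wx, wy, wz], "fingers": fingers}, ...]. A call has 1 to 10 rows; each row is the pose to reach, as a shift and turn from the pose commanded when the call began, along the tool's axes at that moment; what a row does not reach only later rows make up. The controller multiplies each number of a shift by 0.12 m and each number of a turn by 60 degrees. A row lasts 1/10 s, in which the tool goes at most 50 mm and 8.59 degrees, less where a joint would pass 70% of its speed; a pose out of reach is approached as far as the arm can. A call with a number of a shift or a turn outside -1 to 1 is refused whole. A call with a gripper value outside its range is refused whole. The fingers move at their own pace and stop on an object; FORCE is the grip in N (left out, the last holds). Time passes only in rows, so rows that repeat a pose let the fingers close. It gives the time, the measured TCP pose, the force, the opening and the grip force at its end, in the units of the state.
- env.get_state(): the state, without advancing time (a new reading comes with each control period).
- env.read_camera(name): name is "scene" or "top" or "wrist"; returns (picture, depth): 420x560x3 uint8, blue, green, red; 420x560 float32, m along the optical axis (not along the pixel's ray), 0 where there is no reading.
- env.camera_model(name): a dict with "fovy" (degrees; the focal length in pixels is half the picture's height over the tangent of half this angle, whatever the lens; pixels are square), "cx", "cy" (the principal point, pixels), "rvec" (rotation vector, rad) and "tvec" (3), from world to camera coordinates, as OpenCV has them; the wrist camera has in their place "T_tool_cam" (4x4, takes a point from camera to tool coordinates, whose origin is the TCP and whose axes are the flange's). Camera axes: x right, y down, z forward; pixel columns grow to the right and rows downward; lengths in m; the calibration is good to about 2 mm. A picture is of the moment at which its call begins: read the wrist's pose just before it. camera_model takes no time and is no camera call.
- env.hand_in(): hands the job in; it is judged then, once.
Trained networks look in the newest picture that a camera, given by its name, has taken for a name from the list of things; names that differ only in an ending like _2 or _b are one class to them, and where a whole thing is asked for, a point or a joint stands for the part that bears it (a point fixed in the world has none). Each returns a list of dicts, best first, with "conf" (0 to 1); they miss things now and then, are a little off and sometimes report something else, mostly with a low value. They report only what shows in the picture. A call takes as long as a camera call. They do not tell look-alikes from the thing itself.
- env.outline_of(camera, target): "mask" (420x560 bool, what is visible of it) and "xy" ([column, row] in pixels, amid what is visible of it).
The state is a dict: "clock": time; "joint_pos": joint angles; "qvel": joint speeds; "tau": joint torques, N m; "tcp_pos": TCP position; "orientation": TCP orientation; "wrist_force": force on the tool from outside, world axes, zero at the start; "ft_torque": the same for the moment, N m; "finger_gap": finger opening in m; "grip_force": force on a finger pad.
Only numpy, scipy, OpenCV 4.12 (cv2) and the standard library are available. Lean on these libraries where they do the work, as an engineer would, in place of code of your own. Each camera call takes 0.05 s, during which the arm holds its last target. There are 200 camera calls.

## Working session

There is one attempt and no reset: what is moved stays moved. The work goes in short steps, Python scripts to look and compute and a shell command to move; the robot and the scene stay as the last step left them, time stands still between calls to the robot, and variables do not carry over. Pictures are saved under pics/ and viewed, at most 10 in all, crops included, and the job is handed in when it is done.

```bash
mkdir -p pics; ls
cat > h.py <<'E'
import numpy as np, cv2
from workcell import env
from scipy.spatial.transform import Rotation as R
def cam(n):
    m=env.camera_model(n); f=210/np.tan(np.radians(m['fovy'])/2)
    if 'rvec' in m:
        Rw=cv2.Rodrigues(np.array(m['rvec'],float))[0]; t=np.array(m['tvec'],float)
        return f,m['cx'],m['cy'],Rw.T,-Rw.T@t
    s=env.get_state(); q=s['orientation']; Rt=R.from_quat([q[1],q[2],q[3],q[0]]).as_matrix()
    T=np.array(m['T_tool_cam']); return f,m['cx'],m['cy'],Rt@T[:3,:3],Rt@T[:3,3]+np.array(s['tcp_pos'])
def cloud(n,c=None):
    c=c or cam(n); im,d=env.read_camera(n); f,cx,cy,Rm,o=c
    v,u=np.mgrid[0:420,0:560]; P=np.stack([(u-cx)/f*d,(v-cy)/f*d,d],-1)@Rm.T+o
    P[d<=0]=np.nan
    return im,d,P
E
python3 - <<'E'
from h import *
for n in ['scene','top']:
    print(n,env.camera_model(n))
    im,d,P=cloud(n); cv2.imwrite(f'pics/{n}0.png',im); np.save(f'{n}0.npy',P)
    print((d>0).mean())
    for t in ['slate','rack','cover','stand','cradle','cushion','parts_tray','jar']:
        for o in env.outline_of(n,t)[:3]:
            print(n,t,round(o['conf'],2),np.round(o['xy']),np.round(np.nanmedian(P[o['mask']],0),3),o['mask'].sum())
print(env.camera_model('wrist')); print(env.get_state())
E
```

```text
pics
scene {'fovy': 55.42666273435804, 'cx': 285.3591995861828, 'cy': 209.19125096246287, 'rvec': array([ 2.19459266,  1.3663538 , -0.43354488]), 'tvec': array([-0.30191489, -0.19095584,  1.18489484])}
0.9961692176870748
scene slate 0.96 [331. 137.] [0.205 0.376 0.046] 969
scene slate 0.94 [338. 234.] [0.51  0.224 0.071] 763
scene slate 0.91 [378. 289.] [0.654 0.237 0.053] 1379
scene rack 0.82 [326. 238.] [0.466 0.209 0.018] 1345
scene rack 0.5 [246. 289.] [ 0.53  -0.015  0.047] 331
scene cover 0.87 [318. 221.] [0.44  0.212 0.056] 330
scene stand 0.58 [152. 310.] [ 0.484 -0.22   0.012] 3588
scene cradle 0.62 [147. 306.] [ 0.478 -0.222  0.072] 932
scene cushion 0.85 [284. 327.] [0.632 0.027 0.033] 1713
scene jar 0.63 [248. 290.] [ 0.531 -0.015  0.047] 326
top {'fovy': 48.464920994874916, 'cx': 280.1277312585395, 'cy': 212.54792431932708, 'rvec': array([ 2.15816905, -2.18804751,  0.10293311]), 'tvec': array([0.17039725, 0.42483248, 1.16291392])}
0.995969387755102
top slate 0.98 [191. 305.] [0.199 0.377 0.072] 656
top slate 0.82 [251. 178.] [0.503 0.234 0.084] 471
top slate 0.71 [123. 2
[... 967 characters left out ...]
_pos': array([-1.43061973e+00,  3.13180950e-01,  4.60983188e-02,  1.30358539e+00,
        2.62575824e-05,  1.43119364e+00]), 'qvel': array([-7.58284911e-05,  1.24666521e-03,  5.00319985e-05, -1.07502437e-03,
       -1.27290645e-03, -5.60974277e-04]), 'tau': array([ 1.26825114e-03, -4.80446219e+01,  2.98815322e+01, -1.74418666e-07,
       -1.63046052e-04,  6.69732430e-06]), 'tcp_pos': array([ 0.15878529, -0.5526879 ,  0.25033334]), 'orientation': array([6.41465535e-05, 9.90231388e-01, 1.39433834e-01, 1.31471988e-05]), 'wrist_force': array([-0.43923267,  0.83320733,  0.02557751]), 'ft_torque': array([ 0.02747643, -0.01715959,  0.0081162 ]), 'grip_force': 0.0, 'finger_gap': 0.08539905919111053}
```

View pictures.

View pics/top0.png

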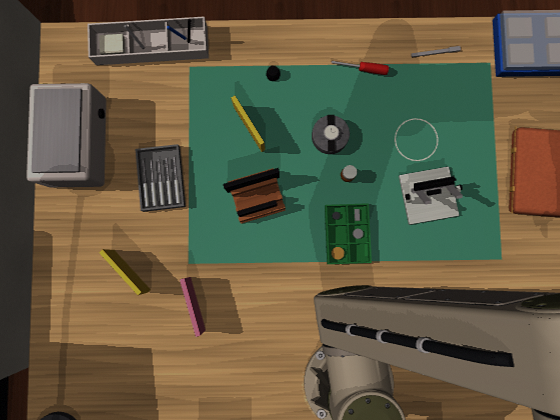

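View pics/scene0.png

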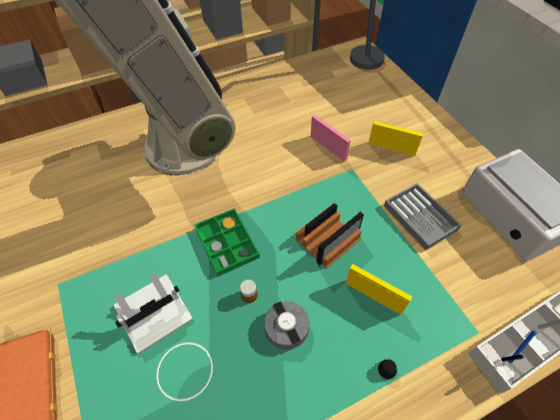

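```bash
cat > m.py <<'E'
from h import *
from scipy.optimize import least_squares
def circ(p):
    r=least_squares(lambda a:np.hypot(p[:,0]-a[0],p[:,1]-a[1])-a[2],[*p.mean(0),.05],loss='soft_l1',f_scale=.002); return r.x
def line(p):
    c=np.median(p,0); 
    u,s,v=np.linalg.svd(p-p.mean(0)); return p.mean(0),v[0]
def box(P,x0,x1,y0,y1,z0,z1): return (P[...,0]>x0)&(P[...,0]<x1)&(P[...,1]>y0)&(P[...,1]<y1)&(P[...,2]>z0)&(P[...,2]<z1)
E
python3 - <<'E'
from m import *
np.set_printoptions(precision=4,suppress=True)
for n in ['top','scene']:
    im=cv2.imread(f'pics/{n}0.png').astype(int); P=np.load(f'{n}0.npy')
    print(n,'cam at',cam(n)[4])
    g=box(P,.5,.75,-.3,.1,-.02,.012)
    print(' table z',np.nanmedian(P[g][:,2]))
    w=box(P,.53,.72,-.28,-.1,-.02,.01)&(im.min(-1)>120)
    print(' ring',w.sum(),circ(P[w][:,:2]))
    for z0,z1 in [(.024,.036),(.010,.022)]:
        w=box(P,.55,.7,-.04,.11,z0,z1); h=cv2.convexHull(P[w][:,:2].astype(np.float32))[:,0]
        print(' cushion',w.sum(),circ(h),cv2.minEnclosingCircle(h), np.median(P[w][:,2]))
    w=box(P,.45,.56,.14,.33,.074,.1); c,v=line(P[w][:,:2]); t=(P[w][:,:2]-c)@v
    print(' slate top',w.sum(),c,v,np.percentile(t,[1,99]),np.median(P[w][:,2]), c+v*np.mean(np.percentile(t,[1,99])))
    w=box(P,.40,.46,.14,.33,.05,.07); c,v=line(P[w][:,:2]); t=(P[w][:,:2]-c)@v
    print(' cover',w.sum(),c,v,np.percentile(t,[1,99]),np.median(P[w][:,2]), c+v*np.mean(np.percentile(t,[1,99])))
    w=box(P,.49,.55,-.04,.03,.04,.06); print(' jar',circ(P[w][:,:2]),w.sum(),np.median(P[w][:,2]))
    w=box(P,.38,.58,-.32,-.12,.006,.017)&(im.min(-1)>90); h=P[w][:,:2].astype(np.float32)
    print(' foot',w.sum(),cv2.minAreaRect(h))
    w=box(P,.38,.56,-.32,-.14,.03,.13); print(' cradle pts',w.sum(),P[w].min(0),P[w].max(0))
    v,u=np.where(w); np.save(f'{n}_cr.npy',np.c_[P[w],im[w],u,v])
    a,b,c,d=v.min()-15,v.max()+15,u.min()-20,u.max()+20
    cv2.imwrite(f'pics/{n}_st.png',cv2.resize(im[a:b,c:d].astype(np.uint8),None,fx=5,fy=5)); print(a,b,c,d)
E
```

```text
top cam at [0.3156 0.1656 1.1978]
 table z 0.0017486219329678754
 ring 123 [ 0.616  -0.1933  0.0553]
 cushion 592 [0.6274 0.0327 0.0476] ((0.6272499561309814, 0.032492391765117645), 0.04853102192282677) 0.033990094710860674
 cushion 39 [0.628  0.0326 0.0479] ((0.6084051132202148, 0.03847596049308777), 0.043400831520557404) 0.014520944736045482
 slate top 328 [0.5053 0.2332] [ 0.2724 -0.9622] [-0.0674  0.0683] 0.08599102968011596 [0.5054 0.2327]
 cover 217 [0.4361 0.2216] [ 0.2723 -0.9622] [-0.0485  0.0483] 0.061598490265002415 [0.4361 0.2218]
 jar [ 0.5242 -0.0101  0.0125] 162 0.05048634577322275
 foot 1690 ((0.49291110038757324, -0.21282503008842468), (0.1787642240524292, 0.13013748824596405), 9.55558967590332)
 cradle pts 788 [ 0.4346 -0.287   0.0326] [ 0.5073 -0.1479  0.1094]
161 219 386 482
scene cam at [ 0.8867 -0.1003  0.8575]
 table z -0.00035733519753755605
 ring 448 [ 0.6132 -0.1957  0.0556]
 cushion 1240 [0.6266 0.0301 0.0474] ((0.626350462436676, 0.030018098652362823), 0.04822267219424248) 0.03271759871183322
 cushion 66 [0.6266 0.0305 0.0475] ((0.6406897306442261, 0.02267780900001526), 0.04469721391797066) 0.01604811034083753
 slate top 361 [0.507  0.2279] [-0.2715  0.9624] [-0.0661  0.0725] 0.0838706253679321 [0.5061 0.231 ]
 cover 224 [0.4372 0.2174] [-0.274   0.9617] [-0.0472  0.0515] 0.05902893042779028 [0.4366 0.2194]
 jar [ 0.5248 -0.0132  0.0127] 204 0.04832130130952661
 foot 2492 ((0.466423362493515, -0.2196054756641388), (0.1317976862192154, 0.12977313995361328), 9.200514793395996)
 cradle pts 1058 [ 0.4343 -0.2879  0.0301] [ 0.5049 -0.1491  0.1069]
259 342 94 199
```

```bash
cat > g.py <<'E'
# x y z psi_deg lean_rad -> moves in call units
import sys
from h import *
def go(x,y,z,psi,lean=0.):
    s=env.get_state(); q=s['orientation']; A=R.from_quat([q[1],q[2],q[3],q[0]])
    S=(R.from_euler('z',psi,degrees=True)*R.from_euler('y',-lean)).as_matrix()
    T=R.from_matrix(np.c_[S[:,1],S[:,0],-S[:,2]])
    d=A.inv().apply(np.array([x,y,z])-s['tcp_pos'])/.12; r=np.degrees((A.inv()*T).as_rotvec())/60
    print('travel',np.round(d,3),'rot',np.round(r,3),'t',round(s['clock'],2),'F',np.round(s['wrist_force'],1),'M',np.round(s['ft_torque'],2),'gap',round(s['finger_gap'],4),'grip',round(s['grip_force'],1),'tcp',np.round(s['tcp_pos'],4))
if __name__=='__main__': go(*map(float,sys.argv[1:]))
E
python3 -m pendant '[{"travel":[1,-0.8,0],"rot":[0,0,0],"fingers":0.41},{"travel":[1,-0.8,0],"rot":[0,0,0],"fingers":0.41},{"travel":[1,-0.8,0],"rot":[0,0,0],"fingers":0.41},{"travel":[1,-0.8,0],"rot":[0,0,0],"fingers":0.41}]'
python3 -m pendant '[{"travel":[1,-0.8,0],"rot":[0,0,0],"fingers":0.41},{"travel":[1,-0.8,0],"rot":[0,0,0],"fingers":0.41},{"travel":[1,-0.8,0],"rot":[0,0,0],"fingers":0.41},{"travel":[1,-0.8,0],"rot":[0,0,0],"fingers":0.41}]'
python3 g.py .632 .126 .2 -3.1
```

```text
clock: 1.3
tcp_pos: [0.2496, -0.4227, 0.2507]
orientation: [-0.001, 0.99, 0.142, 0.0]
wrist_force: [-1.3, 0.0, -0.2]
finger_gap: 0.0602
grip_force: 0.0
clock: 1.7
tcp_pos: [0.3384, -0.2981, 0.2506]
orientation: [-0.0, 0.99, 0.142, 0.0]
wrist_force: [0.1, -0.9, -0.3]
finger_gap: 0.0603
grip_force: 0.0
travel [ 3.344 -2.701  0.427] rot [ 0.000e+00 -1.000e-03 -1.175e+00] t 1.7 F [ 0.1 -0.9 -0.3] M [-0.03  0.03 -0.04] gap 0.0603 grip 0.0 tcp [ 0.3384 -0.2981  0.2506]
```

Run:
```python
import numpy as np
np.set_printoptions(precision=4,suppress=True)
psi=np.radians(9.3); o=np.array([.4815,-.2165])
c,s=np.cos(psi),np.sin(psi)
for n in ['scene','top']:
    a=np.load(f'{n}_cr.npy'); d=a[:,:2]-o
    X=d[:,0]*c+d[:,1]*s; Y=-d[:,0]*s+d[:,1]*c; Z=a[:,2]
    pr=(np.abs(np.abs(Y)-38)<8e-3) if 0 else (np.abs(np.abs(Y)-.038)<.006)
    print(n,'Y range z>.075',np.percentile(Y[Z>.075],[0,50,100]))
    for sgn in (1,-1):
      for z0 in np.arange(.04,.112,.008):
        m=pr&(Y*sgn>0)&(Z>=z0)&(Z<z0+.008)
        if m.sum(): print(sgn,round(z0,3),m.sum(),'X',np.round(np.percentile(X[m],[5,50,95]),4),'bright',a[m,3:6].mean().round())
```

```text
scene Y range z>.075 [-0.0503 -0.0191  0.0483]
1 0.04 1 X [0.0057 0.0057 0.0057] bright 183.0
1 0.056 14 X [-0.0088 -0.0056  0.0026] bright 136.0
1 0.064 54 X [-0.0138 -0.0055  0.0149] bright 97.0
1 0.072 42 X [-0.0183 -0.0128  0.0105] bright 93.0
1 0.08 28 X [-0.0245 -0.0212 -0.0172] bright 150.0
1 0.088 20 X [-0.0293 -0.026  -0.0239] bright 150.0
1 0.096 36 X [-0.0404 -0.0323 -0.0277] bright 149.0
1 0.104 7 X [-0.0352 -0.0337 -0.0316] bright 149.0
-1 0.04 1 X [0.0069 0.0069 0.0069] bright 122.0
-1 0.056 17 X [-0.0084 -0.0061 -0.0002] bright 131.0
-1 0.064 55 X [-0.013   0.0085  0.0153] bright 87.0
-1 0.072 50 X [-0.0185 -0.0133  0.0109] bright 97.0
-1 0.08 24 X [-0.0235 -0.021  -0.0187] bright 148.0
-1 0.088 34 X [-0.031  -0.0267 -0.0228] bright 148.0
-1 0.096 32 X [-0.0407 -0.0337 -0.0287] bright 147.0
-1 0.104 6 X [-0.0351 -0.0339 -0.0325] bright 148.0
top Y range z>.075 [-0.0479  0.0038  0.0514]
1 0.056 18 X [-0.0026  0.0012  0.0062] bright 27.0
1 0.064 21 X [-0.0094  0.0008  0.0172] bright 42.0
1 0.072 20 X [-0.0146  0.0066  0.0126] bright 34.0
1 0.08 13 X [-0.02   -0.0173  0.0082] bright 65.0
1 0.088 11 X [-0.0271 -0.0236 -0.0213] bright 78.0
1 0.096 13 X [-0.0392 -0.0303 -0.0257] bright 81.0
1 0.104 13 X [-0.0385 -0.0347 -0.0316] bright 88.0
-1 0.056 17 X [-0.0029  0.0016  0.009 ] bright 23.0
-1 0.064 22 X [-0.0091  0.0037  0.0176] bright 41.0
-1 0.072 21 X [-0.0145  0.0067  0.0121] bright 35.0
-1 0.08 13 X [-0.0206 -0.0175  0.0087] bright 63.0
-1 0.088 9 X [-0.0266 -0.0239 -0.0213] bright 73.0
-1 0.096 15 X [-0.0376 -0.0308 -0.027 ] bright 83.0
-1 0.104 10 X [-0.039  -0.034  -0.0318] bright 84.0
```

```bash
python3 -m pendant '[{"travel":[1,-0.8,0],"rot":[0,0,0],"fingers":0.41},{"travel":[1,-0.8,0],"rot":[0,0,0],"fingers":0.41},{"travel":[1,-0.8,0],"rot":[0,0,0],"fingers":0.41},{"travel":[1,-0.8,0],"rot":[0,0,0],"fingers":0.41}]' >/dev/null
python3 -m pendant '[{"travel":[1,-0.8,0],"rot":[0,0,0],"fingers":0.41},{"travel":[1,-0.8,0],"rot":[0,0,-0.14],"fingers":0.41},{"travel":[1,-0.8,0],"rot":[0,0,-0.28],"fingers":0.41},{"travel":[1,-0.8,0],"rot":[0,0,-0.42],"fingers":0.41},{"travel":[1,-0.8,0],"rot":[0,0,-0.56],"fingers":0.41}]'
python3 g.py .632 .126 .2 -3.1
```

```text
clock: 2.6
tcp_pos: [0.5152, -0.0508, 0.2499]
orientation: [0.0, 0.906, 0.424, -0.0]
wrist_force: [-1.0, 0.4, -0.2]
finger_gap: 0.06
grip_force: 0.0
travel [ 1.755 -0.198  0.415] rot [ 0.     0.001 -0.613] t 2.6 F [-1.   0.4 -0.2] M [-0.04  0.01  0.06] gap 0.06 grip 0.0 tcp [ 0.5152 -0.0508  0.2499]
```

```bash
python3 -m pendant '[{"travel":[1,-0.1,0],"rot":[0,0,0],"fingers":0.41},{"travel":[1,-0.1,0],"rot":[0,0,-0.14],"fingers":0.41},{"travel":[1,-0.1,0],"rot":[0,0,-0.28],"fingers":0.41},{"travel":[1,-0.1,0],"rot":[0,0,-0.42],"fingers":0.41},{"travel":[1,-0.1,0],"rot":[0,0,-0.56],"fingers":0.41},{"travel":[1,-0.1,0],"rot":[0,0,-0.613],"fingers":0.41},{"travel":[1,-0.1,0],"rot":[0,0,-0.613],"fingers":0.41}]'
python3 g.py .632 .126 .13 -3.1
```

```text
clock: 3.3
tcp_pos: [0.5832, 0.0467, 0.25]
orientation: [0.0, 0.729, 0.684, -0.0]
wrist_force: [-0.1, -0.6, -0.2]
finger_gap: 0.06
grip_force: 0.0
travel [0.686 0.363 1.   ] rot [ 0.     0.001 -0.009] t 3.3 F [-0.1 -0.6 -0.2] M [ 0.01 -0.04  0.02] gap 0.06 grip 0.0 tcp [0.5832 0.0467 0.25  ]
```

```bash
python3 -m pendant '[{"travel":[0.686,0.363,0.2],"rot":[0,0,0],"fingers":0.41},{"travel":[0.686,0.363,0.4],"rot":[0,0,0],"fingers":0.41},{"travel":[0.686,0.363,0.7],"rot":[0,0,0],"fingers":0.41},{"travel":[0.686,0.363,1],"rot":[0,0,0],"fingers":0.41},{"travel":[0.686,0.363,1],"rot":[0,0,0],"fingers":0.41}]'
python3 -m pendant '[{"travel":[0,0,0.4],"rot":[0,0,0],"fingers":0.41},{"travel":[0,0,0.7],"rot":[0,0,0],"fingers":0.41},{"travel":[0,0,0.82],"rot":[0,0,0],"fingers":0.41},{"travel":[0,0,0.82],"rot":[0,0,0],"fingers":0.41}]'
python3 g.py .632 .126 .03 -3.1
```

```text
clock: 3.8
tcp_pos: [0.6277, 0.1266, 0.1241]
orientation: [-0.003, 0.729, 0.684, -0.004]
wrist_force: [0.2, 0.5, 0.4]
finger_gap: 0.0601
grip_force: 0.0
clock: 4.2
tcp_pos: [0.6305, 0.1267, 0.0311]
orientation: [-0.001, 0.729, 0.684, -0.001]
wrist_force: [0.3, 0.6, 0.9]
finger_gap: 0.0603
grip_force: 0.0
travel [-0.005  0.012  0.009] rot [-0.003  0.001 -0.01 ] t 4.2 F [0.3 0.6 0.9] M [0.05 0.04 0.01] gap 0.0603 grip 0.0 tcp [0.6305 0.1267 0.0311]
```

```bash
python3 -m pendant '[{"travel":[-0.12,0,0],"rot":[0,0,-0.01],"fingers":0.41},{"travel":[-0.24,0.0,0],"rot":[0,0,-0.01],"fingers":0.41},{"travel":[-0.34,0.0,0],"rot":[0,0,-0.01],"fingers":0.41},{"travel":[-0.44,0,0],"rot":[0,0,-0.01],"fingers":0.41},{"travel":[-0.55,0,0],"rot":[0,0,-0.01],"fingers":0.41},{"travel":[-0.66,0,0],"rot":[0,0,-0.01],"fingers":0.41},{"travel":[-0.77,0,0],"rot":[0,0,-0.01],"fingers":0.41},{"travel":[-0.88,0,0],"rot":[0,0,-0.01],"fingers":0.41},{"travel":[-0.95,0,0],"rot":[0,0,-0.01],"fingers":0.41},{"travel":[-1,0,0],"rot":[0,0,-0.01],"fingers":0.41}]'
python3 g.py .6173 -.146 .03 -3.1
python3 - <<'E'
from m import *
for n in ['top','scene']:
    im,d,P=cloud(n); w=box(P,.53,.7,-.15,.06,.024,.036)
    cv2.imwrite(f'pics/{n}1.png',im)
    for o in env.outline_of(n,'cushion')[:1]:
        w=o['mask']&box(P,.5,.7,-.2,.1,.026,.037); h=cv2.convexHull(P[w][:,:2].astype(np.float32))[:,0]; print(n,circ(h),cv2.minEnclosingCircle(h))
E
```

```text
clock: 5.2
tcp_pos: [0.6242, 0.0071, 0.0326]
orientation: [0.0, 0.725, 0.688, 0.001]
wrist_force: [-0.2, 6.3, 6.0]
finger_gap: 0.0603
grip_force: 3.6
travel [-1.277  0.009  0.02 ] rot [ 0.001 -0.001  0.002] t 5.2 F [-0.2  6.3  6. ] M [ 1.04 -0.11 -0.  ] gap 0.0603 grip 3.6 tcp [0.6242 0.0071 0.0326]
scene [ 0.62263308 -0.0434712   0.04695622] ((0.6223573684692383, -0.04317130893468857), 0.048068296164274216)
```

```bash
python3 g.py .6150 -.1453 .031 -3.1
python3 -m pendant '[{"travel":[-0.1,0,0],"rot":[0,0,0],"fingers":0.41},{"travel":[-0.2,0.0,0],"rot":[0,0,0],"fingers":0.41},{"travel":[-0.3,0.0,0],"rot":[0,0,0],"fingers":0.41},{"travel":[-0.4,0,0],"rot":[0,0,0],"fingers":0.41},{"travel":[-0.5,0,0],"rot":[0,0,0],"fingers":0.41},{"travel":[-0.6,0,0],"rot":[0,0,0],"fingers":0.41},{"travel":[-0.7,0,0],"rot":[0,0,0],"fingers":0.41},{"travel":[-0.8,0,0],"rot":[0,0,0],"fingers":0.41},{"travel":[-0.86,0,0],"rot":[0,0,0],"fingers":0.41},{"travel":[-0.9,0,0],"rot":[0,0,0],"fingers":0.41}]'
python3 g.py .6150 -.1453 .031 -3.1
```

```text
travel [-1.269 -0.007  0.009] rot [0.    0.001 0.001] t 5.4 F [ 0.9  1.3 -0. ] M [ 0.03 -0.27  0.02] gap 0.06 grip 0.5 tcp [0.6239 0.0067 0.0319]
clock: 6.4
tcp_pos: [0.6179, -0.101, 0.0317]
orientation: [-0.0, 0.726, 0.688, -0.0]
wrist_force: [0.4, 2.1, 0.4]
finger_gap: 0.0605
grip_force: 1.4
travel [-0.37  -0.005  0.006] rot [-0.     0.     0.001] t 6.4 F [0.4 2.1 0.4] M [0.45 0.01 0.07] gap 0.0605 grip 1.4 tcp [ 0.6179 -0.101   0.0317]
```

```bash
python3 -m pendant '[{"travel":[-0.08,0,0],"rot":[0,0,0],"fingers":0.41},{"travel":[-0.16,0.0,0],"rot":[0,0,0],"fingers":0.41},{"travel":[-0.24,0.0,0],"rot":[0,0,0],"fingers":0.41},{"travel":[-0.31,-0.005,0],"rot":[0,0,0],"fingers":0.41},{"travel":[-0.35,-0.005,0],"rot":[0,0,0],"fingers":0.41},{"travel":[-0.37,-0.005,0],"rot":[0,0,0],"fingers":0.41},{"travel":[-0.37,-0.005,0],"rot":[0,0,0],"fingers":0.41}]'
cat > c.py <<'E'
from m import *
import sys
for n in ['top','scene']:
    im,d,P=cloud(n); cv2.imwrite(f'pics/{n}{sys.argv[1]}.png',im)
    for o in env.outline_of(n,'cushion')[:1]:
        w=o['mask']&box(P,.5,.7,-.3,.1,.026,.037); h=cv2.convexHull(P[w][:,:2].astype(np.float32))[:,0]; print(n,circ(h),cv2.minEnclosingCircle(h))
    w=box(P,.53,.72,-.28,-.1,-.02,.01)&(im.min(-1)>120); p=P[w][:,:2]
    p=p[np.abs(np.hypot(*(p-[.6146,-.1945]).T)-.055)<.006]; print(' ring',len(p),circ(p))
E
python3 c.py 2;python3 g.py .6150 -.1453 .031 -3.1
```

```text
clock: 7.1
tcp_pos: [0.6151, -0.145, 0.0319]
orientation: [0.0, 0.726, 0.688, -0.0]
wrist_force: [0.2, -0.4, 0.5]
finger_gap: 0.0605
grip_force: 0.0
 ring 7 [ 0.61626192 -0.19260452  0.05449466]
scene [ 0.61381399 -0.19742232  0.04519136] ((0.6133217811584473, -0.19389380514621735), 0.04806133359670639)
 ring 112 [ 0.61381844 -0.19524212  0.05532364]
travel [-0.008 -0.003  0.009] rot [0.    0.001 0.002] t 7.3 F [ 0.1 -0.2 -0.8] M [0.01 0.04 0.03] gap 0.0603 grip 0.0 tcp [ 0.6154 -0.1444  0.0321]
```

```bash
python3 -m pendant '[{"travel":[0.1,0,0],"rot":[0,0,0],"fingers":0.41},{"travel":[0.3,0.0,0],"rot":[0,0,0],"fingers":0.41},{"travel":[0.5,0.0,-0.1],"rot":[0,0,0],"fingers":0.41},{"travel":[0.7,0,-0.4],"rot":[0,0,0],"fingers":0.41},{"travel":[0.9,0,-0.8],"rot":[0,0,0],"fingers":0.41},{"travel":[1,0,-1],"rot":[0,0,0],"fingers":0.41},{"travel":[1,0,-1],"rot":[0,0,0],"fingers":0.41}]'
python3 -m pendant '[{"travel":[0.4,0,-0.2],"rot":[0,0,0],"fingers":0.2},{"travel":[0.8,0.0,-0.4],"rot":[0,0,0],"fingers":0.2},{"travel":[1,0.0,-0.5],"rot":[0,0,0],"fingers":0.2},{"travel":[1,0,-0.5],"rot":[0,0,0],"fingers":0.2}]'
python3 c.py 3;python3 g.py .5058 .232 .19 15.8
```

```text
clock: 8.0
tcp_pos: [0.6243, -0.0219, 0.1574]
orientation: [0.003, 0.724, 0.69, 0.003]
wrist_force: [1.0, 0.3, 0.8]
finger_gap: 0.0603
grip_force: 0.0
clock: 8.4
tcp_pos: [0.6284, 0.0997, 0.2137]
orientation: [0.001, 0.723, 0.69, 0.002]
wrist_force: [0.6, 0.1, -0.4]
finger_gap: 0.0513
grip_force: 0.0
top [ 0.6139583  -0.19212079  0.04769058] ((0.6141660809516907, -0.19226481020450592), 0.048522356897592545)
 ring 18 [ 0.61629222 -0.19328893  0.05510205]
scene [ 0.6131101  -0.19400209  0.04741012] ((0.61273193359375, -0.1945708841085434), 0.04831843823194504)
 ring 249 [ 0.61358963 -0.19540078  0.05526464]
travel [ 1.089 -1.069  0.172] rot [-0.002  0.    -0.314] t 8.6 F [ 0.4  0.5 -0.2] M [-0.03 -0.04  0.02] gap 0.0512 grip 0.0 tcp [0.627  0.0947 0.2104]
```

```bash
python3 -m pendant '[{"travel":[0.3,-0.3,0],"rot":[0,0,-0.1],"fingers":0},{"travel":[0.6,-0.6,0],"rot":[0,0,-0.2],"fingers":0},{"travel":[0.85,-0.85,0],"rot":[0,0,-0.314],"fingers":0},{"travel":[1,-1,0],"rot":[0,0,-0.314],"fingers":0},{"travel":[1,-1,0],"rot":[0,0,-0.314],"fingers":0},{"travel":[1,-1,0],"rot":[0,0,-0.314],"fingers":0}]'
python3 - <<'E'
from m import *
c=cam('wrist'); im,d,P=cloud('wrist',c); cv2.imwrite('pics/w1.png',im)
np.set_printoptions(precision=4,suppress=True)
w=box(P,.45,.56,.13,.33,.078,.1); 
p=P[w]; c,v=line(p[:,:2]); 
if v[1]<0: v=-v
n=np.array([v[1],-v[0]]); t=(p[:,:2]-c)@v; s=(p[:,:2]-c)@n
print(w.sum(),c,v,np.degrees(np.arctan2(-v[0],v[1])),'len',np.percentile(t,[.5,99.5]),'thick',np.percentile(s,[1,99]),np.median(p[:,2]),c+v*np.mean(np.percentile(t,[.5,99.5])))
for o in env.outline_of('wrist','slate')[:2]: print(o['conf'],o['xy'],np.nanmedian(P[o['mask']],0))
E
python3 g.py .5058 .232 .13 15.8
```

```text
clock: 9.2
tcp_pos: [0.514, 0.2206, 0.2112]
orientation: [-0.0, 0.603, 0.798, -0.0]
wrist_force: [1.0, -0.0, -0.3]
finger_gap: 0.0427
grip_force: 0.0
3481 [0.5035 0.2381] [-0.2734  0.9619] 15.868997051564268 len [-0.0737  0.0636] thick [-0.0061  0.006 ] 0.08655816062571631 [0.5049 0.2333]
0.82 [262.5, 177.3] [0.5029 0.2409 0.0866]
0.61 [443.9, 217.6] [0.6479 0.2448 0.0632]
travel [ 0.116 -0.046  0.678] rot [-0.     0.    -0.001] t 9.3 F [-0.   0.6 -0.8] M [-0.04  0.07  0.01] gap 0.0428 grip 0.0 tcp [0.5149 0.2201 0.2113]
```

View pics/w1.png

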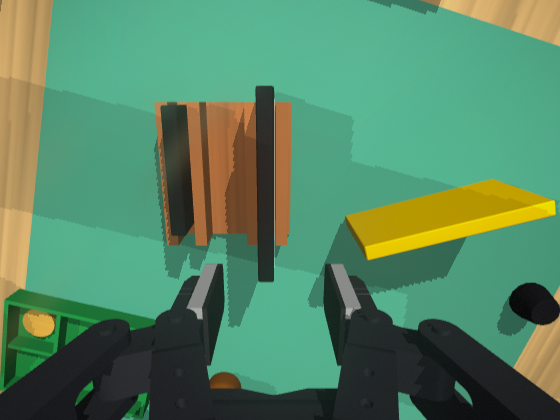

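```bash
python3 g.py .5053 .2325 .07 15.85
python3 -m pendant '[{"travel":[0.121,-0.05,0.2],"rot":[0,0,0],"fingers":0},{"travel":[0.121,-0.05,0.4],"rot":[0,0,0],"fingers":0},{"travel":[0.121,-0.05,0.6],"rot":[0,0,0],"fingers":0},{"travel":[0.121,-0.05,0.7],"rot":[0,0,0],"fingers":0},{"travel":[0.121,-0.05,0.7],"rot":[0,0,0],"fingers":0}]'
python3 g.py .5053 .2325 .07 15.85
```

```text
travel [ 0.122 -0.048  1.178] rot [-0.     0.    -0.002] t 9.3 F [-0.   0.6 -0.8] M [-0.04  0.07  0.01] gap 0.0428 grip 0.0 tcp [0.5149 0.2201 0.2113]
clock: 9.8
tcp_pos: [0.5038, 0.2324, 0.1258]
orientation: [-0.001, 0.604, 0.797, -0.002]
wrist_force: [-0.1, 0.1, -0.4]
finger_gap: 0.0428
grip_force: 0.0
travel [-0.002  0.014  0.465] rot [-0.004  0.    -0.002] t 9.8 F [-0.1  0.1 -0.4] M [-0.02  0.03  0.01] gap 0.0428 grip 0.0 tcp [0.5038 0.2324 0.1258]
```

```bash
python3 -m pendant '[{"travel":[0,0.002,0.2],"rot":[0,0,0],"fingers":0},{"travel":[0,0.002,0.4],"rot":[0,0,0],"fingers":0},{"travel":[0,0.002,0.478],"rot":[0,0,0],"fingers":0},{"travel":[0,0.002,0.478],"rot":[0,0,0],"fingers":0},{"travel":[0,0.002,0.478],"rot":[0,0,0],"fingers":0}]'
python3 -m pendant '[{"travel":[0,0,0],"rot":[0,0,0],"fingers":-0.5},{"travel":[0,0,0],"rot":[0,0,0],"fingers":-0.8},{"travel":[0,0,0],"rot":[0,0,0],"fingers":-1},{"travel":[0,0,0],"rot":[0,0,0],"fingers":-1},{"travel":[0,0,0],"rot":[0,0,0],"fingers":-1},{"travel":[0,0,0],"rot":[0,0,0],"fingers":-1}]' 60
python3 g.py .5053 .2325 .07 15.85
```

```text
clock: 10.3
tcp_pos: [0.5056, 0.2338, 0.0716]
orientation: [0.0, 0.603, 0.798, 0.001]
wrist_force: [-0.9, 0.9, 0.2]
finger_gap: 0.0428
grip_force: 0.0
clock: 10.9
tcp_pos: [0.5055, 0.2341, 0.0717]
orientation: [0.001, 0.603, 0.798, 0.001]
wrist_force: [-1.7, -0.7, 6.3]
finger_gap: 0.0112
grip_force: 59.8
travel [-0.012 -0.006  0.014] rot [0.002 0.    0.   ] t 10.9 F [-1.7 -0.7  6.3] M [-0.04  0.07  0.05] gap 0.0112 grip 59.8 tcp [0.5055 0.2341 0.0717]
```

```bash
python3 -m pendant '[{"travel":[0,0,-0.05],"rot":[0,0,0],"fingers":-1},{"travel":[0,0,-0.15],"rot":[0,0,0],"fingers":-1},{"travel":[0,0,-0.3],"rot":[0,0,0],"fingers":-1},{"travel":[0,0,-0.5],"rot":[0,0,0],"fingers":-1},{"travel":[0,0,-0.75],"rot":[0,0,0],"fingers":-1},{"travel":[0,0,-1],"rot":[0,0,0],"fingers":-1},{"travel":[0,0,-1],"rot":[0,0,0],"fingers":-1}]'
python3 - <<'E'
from m import *
np.set_printoptions(precision=4,suppress=True)
s=env.get_state(); q=s['orientation']; A=R.from_quat([q[1],q[2],q[3],q[0]]).as_matrix(); o=np.array(s['tcp_pos'])
for n in ['wrist','scene','top']:
    im,d,P=cloud(n); Q=(P-o)@A; cv2.imwrite(f'pics/{n}_lift.png',im)
    w=box(Q,-.09,.09,-.012,.012,-.03,.1)&(im.max(-1)<75)
    for nm,k in(('x',0),('y',1),('z',2)): print(n,w.sum(),nm,np.percentile(Q[w][:,k],[0,1,5,50,95,99,100]))
E
python3 g.py .4815 -.2165 .25 9.3
```

```text
clock: 11.6
tcp_pos: [0.507, 0.2346, 0.1954]
orientation: [0.002, 0.603, 0.798, 0.003]
wrist_force: [0.5, -0.6, -1.4]
finger_gap: 0.0111
grip_force: 59.0
wrist 11776 x [-0.0292 -0.0264 -0.02    0.0216  0.0661  0.0689  0.069 ]
wrist 11776 y [-0.012  -0.0101 -0.0066  0.0002  0.0071  0.0099  0.012 ]
wrist 11776 z [-0.03   -0.0292 -0.0263 -0.0149 -0.0136  0.009   0.0627]
scene 428 x [-0.074  -0.073  -0.0724 -0.0484  0.0009  0.038   0.0539]
scene 428 y [-0.0117 -0.0109 -0.0088  0.001   0.0053  0.011   0.0119]
scene 428 z [-0.0299 -0.0269 -0.0225 -0.0081  0.0613  0.0643  0.0664]
travel [-3.557 -1.206 -0.5  ] rot [-0.001  0.     0.109] t 11.75 F [ 0.4  0.  -3.4] M [-0.   -0.01  0.03] gap 0.011 grip 58.9 tcp [0.5041 0.2337 0.1898]Traceback (most recent call last):
  File "<stdin>", line 7, in <module>
    return _quantile_unchecked(
        a, q, axis, out, overwrite_input, method, keepdims, weights)
    return _ureduce(a,
                    func=_quantile_ureduce_func,
    ...<5 lines>...
                    overwrite_input=overwrite_input,
                    method=method)
    r = func(a, **kwargs)
    result = _quantile(arr,
                       quantiles=q,
    ...<2 lines>...
                       out=out,
                       weights=wgt)
    slices_having_nans = np.isnan(arr[-1, ...])
                                  ~~~^^^^^^^^^
IndexError: index -1 is out of bounds for axis 0 with size 0
```

```bash
python3 -m pendant '[{"travel":[-0.2,-0.06,-0.1],"rot":[0,0,0],"fingers":-1},{"travel":[-0.45,-0.14,-0.25],"rot":[0,0,0.03],"fingers":-1},{"travel":[-0.75,-0.22,-0.4],"rot":[0,0,0.07],"fingers":-1},{"travel":[-1,-0.3,-0.5],"rot":[0,0,0.109],"fingers":-1}]'
python3 -m pendant '[{"travel":[-0.3,-0.1,0],"rot":[0,0,0],"fingers":-1},{"travel":[-0.6,-0.2,0],"rot":[0,0,0],"fingers":-1},{"travel":[-0.85,-0.3,0],"rot":[0,0,0],"fingers":-1},{"travel":[-1,-0.3,0],"rot":[0,0,0],"fingers":-1}]'
python3 g.py .45 -.10 .25 9.3
```

```text
clock: 12.15
tcp_pos: [0.502, 0.1072, 0.2496]
orientation: [-0.001, 0.648, 0.762, -0.001]
wrist_force: [0.8, -0.5, -2.3]
finger_gap: 0.0115
grip_force: 58.8
clock: 12.55
tcp_pos: [0.4844, -0.0175, 0.2486]
orientation: [-0.002, 0.648, 0.761, -0.001]
wrist_force: [-0.5, 0.8, -3.0]
finger_gap: 0.0111
grip_force: 59.0
travel [-0.633 -0.393 -0.01 ] rot [-0.004 -0.001 -0.002] t 12.55 F [-0.5  0.8 -3. ] M [ 0.04 -0.07  0.01] gap 0.0111 grip 59.0 tcp [ 0.4844 -0.0175  0.2486]
```

```bash
python3 -m pendant '[{"travel":[-0.3,0.05,0],"rot":[0,0,0],"fingers":-1},{"travel":[-0.6,0.08,0],"rot":[0,0,0],"fingers":-1},{"travel":[-0.7,0.08,0],"rot":[0,0,0],"fingers":-1},{"travel":[-0.7,0.08,0],"rot":[0,0,0],"fingers":-1},{"travel":[-0.7,0.08,0],"rot":[0,0,0],"fingers":-1},{"travel":[-0.7,0.08,0],"rot":[0,0,0],"fingers":-1}]'
python3 - <<'E'
from m import *
im,d,P=cloud('wrist'); cv2.imwrite('pics/w2.png',im); np.save('w2.npy',P); print(env.get_state()['tcp_pos'])
w=box(P,.38,.58,-.32,-.12,.03,.13)
v,u=np.where(w); np.save('wrist_cr.npy',np.c_[P[w],im[w],u,v])
E
```

```text
clock: 13.15
tcp_pos: [0.509, -0.0959, 0.2499]
orientation: [-0.001, 0.647, 0.763, -0.0]
wrist_force: [-0.4, 0.5, -2.5]
finger_gap: 0.0107
grip_force: 59.0
[ 0.5092635 -0.0958316  0.2501699]
```

View pics/w2.png

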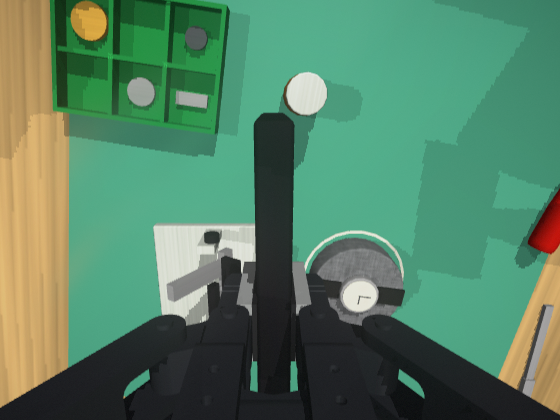

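```bash
python3 -m pendant '[{"travel":[-0.3,0,0],"rot":[0,0,0],"fingers":-1},{"travel":[-0.65,0,0],"rot":[0,0,0],"fingers":-1},{"travel":[-1,0,0],"rot":[0,0,0],"fingers":-1},{"travel":[-1,0,0],"rot":[0,0,0],"fingers":-1}]' >/dev/null
python3 -m pendant '[{"travel":[-0.3,0,0],"rot":[0,0,0],"fingers":-1},{"travel":[-0.65,0,0],"rot":[0,0,0],"fingers":-1},{"travel":[-0.9,0,0],"rot":[0,0,0],"fingers":-1},{"travel":[-0.9,0,0],"rot":[0,0,0],"fingers":-1},{"travel":[-0.9,0,0],"rot":[0,0,0],"fingers":-1},{"travel":[-0.9,0,0],"rot":[0,0,0],"fingers":-1}]'
python3 - <<'E'
from m import *
im,d,P=cloud('wrist'); cv2.imwrite('pics/w3.png',im); np.save('w3.npy',P); print(env.get_state()['tcp_pos'])
w=box(P,.38,.58,-.32,-.12,.03,.13)
v,u=np.where(w); np.save('wrist_cr.npy',np.c_[P[w],im[w],u,v])
w=box(P,.38,.6,-.32,-.12,.006,.017)&(im.min(-1)>90); print('foot',cv2.minAreaRect(P[w][:,:2].astype(np.float32)),np.median(P[w][:,2]))
E
```

```text
clock: 14.2
tcp_pos: [0.5466, -0.3202, 0.2506]
orientation: [-0.0, 0.647, 0.763, 0.0]
wrist_force: [0.3, -0.3, -2.5]
finger_gap: 0.011
grip_force: 59.0
[ 0.5466742  -0.32020402  0.25073156]
foot ((0.4679023027420044, -0.2268049418926239), (0.1301669478416443, 0.1112116277217865), 9.410599708557129) 0.012711812133739092
```

View pics/w3.png

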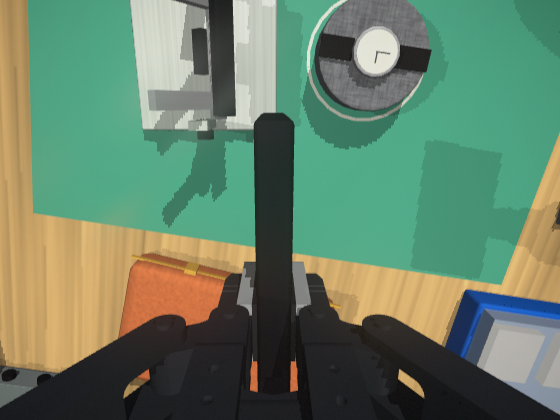

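```bash
python3 -m pendant '[{"travel":[0.3,0,0],"rot":[0,0,0],"fingers":-1},{"travel":[0.6,0,0],"rot":[0,0,0],"fingers":-1},{"travel":[0.6,0,0],"rot":[0,0,0],"fingers":-1},{"travel":[0.6,0,0],"rot":[0,0,0],"fingers":-1},{"travel":[0.6,0,0],"rot":[0,0,0],"fingers":-1}]'
python3 - <<'E'
from m import *
np.set_printoptions(precision=4,suppress=True)
im,d,P=cloud('wrist'); cv2.imwrite('pics/w4.png',im); np.save('w4.npy',P)
w=box(P,.38,.56,-.32,-.12,.006,.017)&(im.min(-1)>90); print('foot',cv2.minAreaRect(P[w][:,:2].astype(np.float32)),np.median(P[w][:,2]))
psi=np.radians(9.3); o=np.array([.4815,-.2165]); c,s=np.cos(psi),np.sin(psi)
D=P[...,:2]-o; X=D[...,0]*c+D[...,1]*s; Y=-D[...,0]*s+D[...,1]*c; Z=P[...,2]
np.save('L4.npy',np.stack([X,Y,Z],-1))
for sg in (1,-1):
  m=(np.abs(Y*sg-.038)<.0055)&(X<.005)&(X>-.05)&(Z>.035)&(Z<.12)
  print(sg,m.sum())
  for z0 in np.arange(.04,.112,.008):
    k=m&(Z>=z0)&(Z<z0+.008)
    if k.sum(): print(round(z0,3),k.sum(),np.percentile(X[k],[5,50,95]),im[k].mean().round(),np.median(Z[k]))
m=(X>-.005)&(X<.04)&(np.abs(Y)<.07)&(Z>.03)&(Z<.1); print('lip/ledge Y',np.percentile(Y[m],[0,1,99,100]),'Z',np.percentile(Z[m],[1,50,99]))
m=(X<-.02)&(X>-.05)&(np.abs(Y)<.07)&(Z>.09)&(Z<.12); print('prong Y',np.percentile(Y[m],[0,1,99,100]),m.sum())
cv2.imwrite('pics/w4c.png',cv2.resize(im[0:260,60:340],None,fx=2,fy=2))
E
```

```text
clock: 14.75
tcp_pos: [0.5354, -0.2509, 0.2511]
orientation: [0.001, 0.647, 0.762, -0.0]
wrist_force: [-0.5, -0.0, -3.4]
finger_gap: 0.0113
grip_force: 59.0
foot ((0.4663851857185364, -0.218450665473938), (0.12970595061779022, 0.12902970612049103), 9.359857559204102) 0.01266363049913849
1 1102
0.056 138 [-0.0055 -0.0023  0.0016] 99.0 0.06145266636821936
0.064 126 [-0.011  -0.0084 -0.0057] 132.0 0.0680961895632563
0.072 148 [-0.0161 -0.0135  0.0044] 128.0 0.07599913133504158
0.08 158 [-0.0222 -0.0194 -0.0166] 135.0 0.0842452190684988
0.088 160 [-0.0276 -0.0249 -0.0222] 137.0 0.09198908204033382
0.096 220 [-0.041  -0.0309 -0.0275] 143.0 0.10110982170309146
0.104 152 [-0.039  -0.0351 -0.0327] 148.0 0.10547999109696726
-1 860
0.056 110 [-0.0054 -0.0023  0.0016] 82.0 0.06139393959055259
0.064 99 [-0.0109 -0.0083 -0.0057] 129.0 0.06786848834267245
0.072 124 [-0.0165 -0.0135  0.0044] 121.0 0.07611771213367582
0.08 120 [-0.0221 -0.0194 -0.0166] 130.0 0.08388400212603248
0.088 126 [-0.0275 -0.0249 -0.0222] 130.0 0.09224213055642635
0.096 171 [-0.0408 -0.0312 -0.0277] 135.0 0.10100294698368217
0.104 110 [-0.0388 -0.0351 -0.0329] 143.0 0.10533250779471903
lip/ledge Y [-0.0675 -0.0492  0.0522  0.0698] Z [0.0517 0.0701 0.0792]
prong Y [-0.0446 -0.0443  0.0452  0.0454] 1151
```

View pics/w4c.png

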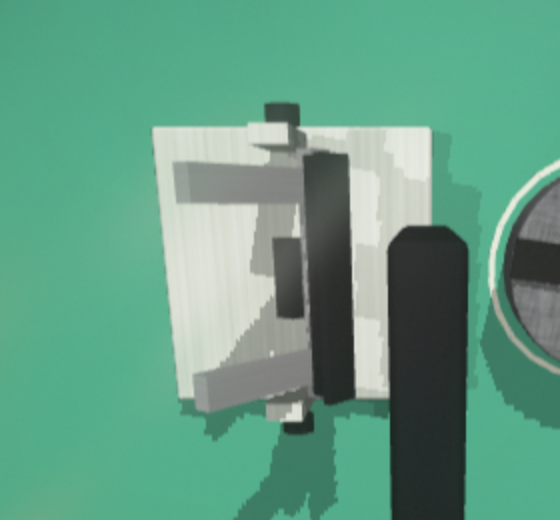

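Run:
```python
from m import *
np.set_printoptions(precision=4,suppress=True)
L=np.load('L4.npy'); im=cv2.imread('pics/w4.png'); X,Y,Z=L[...,0],L[...,1],L[...,2]
m=(np.abs(np.abs(Y)-.038)<.0055)&(X<.0)&(X>-.034)&(Z>.063)&(Z<.1)&(X<-(Z-.055)*.69+.005)&(X>-(Z-.055)*.69-.005)
x,y,z=X[m],Y[m],Z[m]
def f(p): return (x-p[0]-p[1]*(z-.085)-p[2]*y)
r=least_squares(f,[-.02,-.69,0],loss='soft_l1',f_scale=.0005).x
a=np.arctan(-r[1]); print('lean',a,'yaw resid deg',np.degrees(np.arctan(r[2])),'x@.085',r[0],'rms',np.std(f(r)),m.sum())
u=np.array([-np.sin(a),np.cos(a)]); n=np.array([np.cos(a),np.sin(a)])
p0=np.array([r[0],.085])
# coordinate along prong & normal, with front at -6mm
h=(X-p0[0])*u[0]+(Z-p0[1])*u[1]; e=(X-p0[0])*n[0]+(Z-p0[1])*n[1]-.006
t=(np.abs(np.abs(Y)-.038)<.0055)&(e>-.015)&(e<-.005)&(h<.06); top=np.percentile(h[t],[50,90,97,99.5]); print('top h',top)
hh=h-top[2]+.062
so=p0-(top[2]-.062)*0+u*(top[2]-.062)+n*.006; print('seat local X,Z',so)
dk=(im.max(-1)<70)&(np.abs(Y)<.045)&(Z>.03)&(Z<.11)&(e>-.006)&(e<.03)
for e0 in np.arange(-.006,.026,.002):
    k=dk&(e>=e0)&(e<e0+.002)
    if k.sum(): print(round(e0,3),k.sum(),np.percentile(hh[k],[2,25,50,75,98]))
```

```text
lean 0.6012433823099143 yaw resid deg 0.03803969317876788 x@.085 -0.020026558567306642 rms 0.0006476124457075514 1221
top h [-0.0001  0.026   0.0267  0.0271]
seat local X,Z [0.0049 0.0592]
-0.006 92 [0.003  0.004  0.0044 0.0048 0.0053]
-0.004 128 [0.0032 0.0041 0.0044 0.0048 0.0055]
-0.002 98 [0.0037 0.0043 0.0046 0.0049 0.0053]
0.0 6 [0.005  0.005  0.0052 0.0053 0.0061]
0.008 63 [0.0131 0.0138 0.0141 0.0145 0.0149]
0.01 160 [0.0024 0.0139 0.0143 0.0146 0.0156]
0.012 1043 [-0.0009  0.0029  0.0072  0.0112  0.0148]
0.014 20 [0.0006 0.0048 0.0072 0.0111 0.0147]
```

```bash
cat > p.py <<'E'
# xs ys zs in mm: slate origin in seat frame -> moves
import sys
from g import *
a=float(sys.argv[4]) if len(sys.argv)>4 else .601; psi=9.34
xs,ys,zs=[float(v)/1000 for v in sys.argv[1:4]]
S=(R.from_euler('z',psi,degrees=True)*R.from_euler('y',-a)).as_matrix()
Rz=R.from_euler('z',psi,degrees=True).as_matrix()
seat=np.array([.4815,-.2165,0])+Rz@[.0049,.0004,.0592]
off=np.array([0,.0013,.0655])
t=seat+S@(np.array([xs,ys,zs])+off); go(*t,psi,a)
st=env.get_state(); q=st['orientation']; A=R.from_quat([q[1],q[2],q[3],q[0]]).as_matrix()
b=S.T@(st['tcp_pos']-seat)-off; print('now in seat mm',np.round(b*1000,1),'F seat',np.round(S.T@st['wrist_force'],1))
E
python3 p.py 20 0 80
```

```text
travel [ 0.373 -0.903  0.502] rot [-0.573  0.001 -0.   ] t 14.8 F [ 0.4  0.4 -2.8] M [0.05 0.03 0.03] gap 0.011 grip 59.0 tcp [ 0.5353 -0.2513  0.2509]
now in seat mm [143.5 -44.7  68.5] F seat [-1.2  0.3 -2.5]
```

```bash
python3 -m pendant '[{"travel":[0.05,-0.1,0.02],"rot":[-0.1,0,0],"fingers":-1},{"travel":[0.1,-0.2,0.07],"rot":[-0.2,0,0],"fingers":-1},{"travel":[0.15,-0.35,0.12],"rot":[-0.3,0,0],"fingers":-1},{"travel":[0.2,-0.5,0.2],"rot":[-0.4,0,0],"fingers":-1},{"travel":[0.28,-0.65,0.3],"rot":[-0.5,0,0],"fingers":-1},{"travel":[0.34,-0.8,0.4],"rot":[-0.573,0,0],"fingers":-1},{"travel":[0.373,-0.903,0.502],"rot":[-0.573,0,0],"fingers":-1},{"travel":[0.373,-0.903,0.502],"rot":[-0.573,0,0],"fingers":-1},{"travel":[0.373,-0.903,0.502],"rot":[-0.573,0,0],"fingers":-1}]'
python3 p.py 1.5 0 80;python3 p.py 1.5 0 25
```

```text
clock: 15.7
tcp_pos: [0.4211, -0.2257, 0.1909]
orientation: [0.192, 0.619, 0.728, 0.225]
wrist_force: [0.6, 0.0, -1.9]
finger_gap: 0.0116
grip_force: 59.9
travel [ 0.008 -0.154  0.004] rot [-0.001  0.002 -0.001] t 15.7 F [ 0.6  0.  -1.9] M [-0.18  0.79 -0.03] gap 0.0116 grip 59.9 tcp [ 0.4211 -0.2257  0.1909]
now in seat mm [20.  -1.  80.5] F seat [-0.6 -0.1 -1.9]
travel [ 0.009 -0.154  0.463] rot [-0.001  0.002 -0.001] t 15.7 F [ 0.6  0.  -1.9] M [-0.18  0.79 -0.03] gap 0.0116 grip 59.9 tcp [ 0.4211 -0.2257  0.1909]
now in seat mm [20.  -1.  80.5] F seat [-0.6 -0.1 -1.9]
```

```bash
python3 -m pendant '[{"travel":[0.008,-0.08,0],"rot":[0,0,0],"fingers":-1},{"travel":[0.008,-0.154,0],"rot":[0,0,0],"fingers":-1},{"travel":[0.008,-0.154,0],"rot":[0,0,0],"fingers":-1},{"travel":[0.008,-0.154,0.1],"rot":[0,0,0],"fingers":-1},{"travel":[0.008,-0.154,0.2],"rot":[0,0,0],"fingers":-1},{"travel":[0.008,-0.154,0.3],"rot":[0,0,0],"fingers":-1},{"travel":[0.008,-0.154,0.4],"rot":[0,0,0],"fingers":-1},{"travel":[0.008,-0.154,0.46],"rot":[0,0,0],"fingers":-1},{"travel":[0.008,-0.154,0.46],"rot":[0,0,0],"fingers":-1},{"travel":[0.008,-0.154,0.46],"rot":[0,0,0],"fingers":-1}]'
python3 - <<'E'
from m import *
im,d,P=cloud('scene'); 
cv2.imwrite('pics/s5.png',cv2.resize(im[240:370,80:240],None,fx=4,fy=4))
# slate screen plane from scene cloud in seat frame
psi=9.34;a=.601
S=(R.from_euler('z',psi,degrees=True)*R.from_euler('y',-a)).as_matrix()
Rz=R.from_euler('z',psi,degrees=True).as_matrix(); seat=np.array([.4815,-.2165,0])+Rz@[.0049,.0004,.0592]
Q=(P-seat)@S*1000
np.set_printoptions(precision=2,suppress=True)
w=box(Q,-2,18,-80,80,30,110)&(im.max(-1)<90)
q=Q[w]; A=np.c_[q[:,1],q[:,2]-60,np.ones(len(q))]
c=np.linalg.lstsq(A,q[:,0],rcond=None)[0]; print(len(q),'front x',c[2],'d/dy',c[0],'d/dz',c[1],'y',np.percentile(q[:,1],[1,99]),'z',np.percentile(q[:,2],[1,99]))
e=box(Q,-2,18,-80,80,10,60)&(im.max(-1)<90); print(np.percentile(Q[e],[1,50,99],axis=0))
E
python3 p.py 1.5 0 25
```

```text
clock: 16.7
tcp_pos: [0.4365, -0.2208, 0.1344]
orientation: [0.191, 0.618, 0.728, 0.225]
wrist_force: [1.1, -0.6, -2.4]
finger_gap: 0.0112
grip_force: 59.9
710 front x 6.240814057642446 d/dy -5.812138125690025e-05 d/dz -0.009787983774161124 y [-68.57  69.53] z [ 30.21 104.58]
[[  2.99 -68.71  10.17]
 [  6.52  -7.84  29.34]
 [ 13.58  69.32  58.82]]
travel [-0.01   0.001  0.   ] rot [-0.001  0.    -0.   ] t 16.75 F [ 0.3  0.1 -2.8] M [-0.14  0.8   0.02] gap 0.0111 grip 59.9 tcp [ 0.4365 -0.221   0.1347]
now in seat mm [ 1.4  1.2 25. ] F seat [-1.3  0.  -2.5]
```

View pics/s5.png

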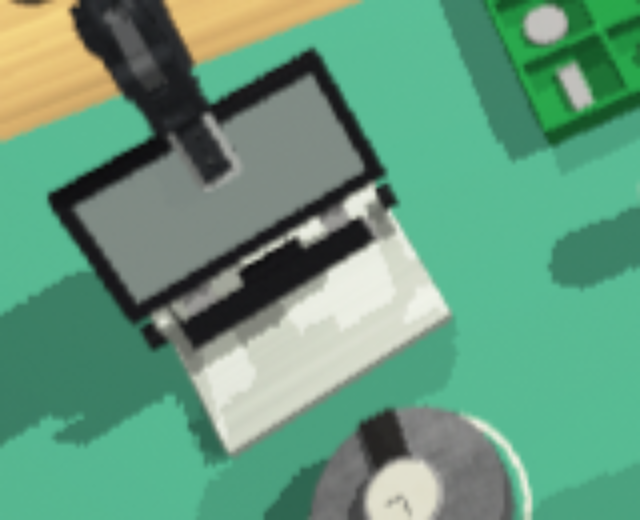

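```bash
python3 -m pendant '[{"travel":[-0.012,0,0.02],"rot":[0,0,0],"fingers":-1},{"travel":[-0.012,0,0.04],"rot":[0,0,0],"fingers":-1},{"travel":[-0.012,0,0.06],"rot":[0,0,0],"fingers":-1},{"travel":[-0.012,0,0.08],"rot":[0,0,0],"fingers":-1},{"travel":[-0.012,0,0.1],"rot":[0,0,0],"fingers":-1},{"travel":[-0.012,0,0.12],"rot":[0,0,0],"fingers":-1},{"travel":[-0.012,0,0.133],"rot":[0,0,0],"fingers":-1},{"travel":[-0.012,0,0.133],"rot":[0,0,0],"fingers":-1},{"travel":[-0.012,0,0.133],"rot":[0,0,0],"fingers":-1}]'
python3 p.py 1.5 0 6
```

```text
clock: 17.65
tcp_pos: [0.4455, -0.2207, 0.1211]
orientation: [0.191, 0.618, 0.728, 0.225]
wrist_force: [0.6, -0.2, -3.4]
finger_gap: 0.0112
grip_force: 59.9
travel [0.    0.003 0.023] rot [-0.001  0.    -0.   ] t 17.65 F [ 0.6 -0.2 -3.4] M [-0.1   0.83 -0.  ] gap 0.0112 grip 59.9 tcp [ 0.4455 -0.2207  0.1211]
now in seat mm [ 1.1 -0.   8.8] F seat [-1.4 -0.3 -3.1]
```

Free of contact below the lip top. Now I probe in about 0.7 mm steps.

```bash
python3 -m pendant '[{"travel":[0,0,0.006],"rot":[0,0,0],"fingers":-1},{"travel":[0,0,0.012],"rot":[0,0,0],"fingers":-1},{"travel":[0,0,0.018],"rot":[0,0,0],"fingers":-1},{"travel":[0,0,0.023],"rot":[0,0,0],"fingers":-1},{"travel":[0,0,0.023],"rot":[0,0,0],"fingers":-1}]'>/dev/null
python3 p.py 1.5 0 5
python3 -m pendant '[{"travel":[0,0,0.004],"rot":[0,0,0],"fingers":-1},{"travel":[0,0,0.008],"rot":[0,0,0],"fingers":-1},{"travel":[0,0,0.008],"rot":[0,0,0],"fingers":-1}]'>/dev/null
python3 p.py 1.5 0 4.4
```

```text
travel [0.001 0.003 0.009] rot [-0.001  0.    -0.   ] t 18.15 F [-0.4 -0.3 -2.9] M [-0.18  0.8  -0.  ] gap 0.011 grip 59.9 tcp [ 0.4471 -0.2205  0.1188]
now in seat mm [ 1.1 -0.1  6. ] F seat [-2.  -0.2 -2.2]
travel [0.001 0.004 0.005] rot [-0.001  0.    -0.   ] t 18.45 F [ 0.   0.4 -2.8] M [-0.07  0.79 -0.02] gap 0.0113 grip 59.9 tcp [ 0.4476 -0.2204  0.118 ]
now in seat mm [ 1.1 -0.1  5.1] F seat [-1.5  0.4 -2.3]
```

```bash
python3 -m pendant '[{"travel":[0,0,0.004],"rot":[0,0,0],"fingers":-1},{"travel":[0,0,0.006],"rot":[0,0,0],"fingers":-1},{"travel":[0,0,0.006],"rot":[0,0,0],"fingers":-1}]'>/dev/null
python3 p.py 1.5 0 4.4
python3 -m pendant '[{"travel":[0,0,0.004],"rot":[0,0,0],"fingers":-1},{"travel":[0,0,0.004],"rot":[0,0,0],"fingers":-1}]'>/dev/null
python3 p.py 1.5 0 4.4
```

```text
travel [ 0.001  0.004 -0.001] rot [-0.001  0.    -0.   ] t 18.75 F [-0.3 -0.1 -2.5] M [-0.17  0.79  0.05] gap 0.0111 grip 59.9 tcp [ 0.448  -0.2204  0.1174]
now in seat mm [ 1.1 -0.1  4.3] F seat [-1.7 -0.1 -1.9]
travel [ 0.001  0.003 -0.001] rot [-0.001  0.001 -0.001] t 18.95 F [-5.2  0.5  2.1] M [0.07 1.05 0.21] gap 0.0109 grip 61.2 tcp [ 0.4481 -0.2204  0.1173]
now in seat mm [ 1.1 -0.1  4.2] F seat [-3.   1.4  4.6]
```

```bash
python3 -m pendant '[{"travel":[0,-0.004,0],"rot":[0,0,0],"fingers":-1},{"travel":[0,-0.008,0],"rot":[0,0,0],"fingers":-1},{"travel":[0,-0.008,0],"rot":[0,0,0],"fingers":-1}]'>/dev/null
python3 p.py 0 0 4.2
python3 -m pendant '[{"travel":[0,-0.003,0],"rot":[0,0,0],"fingers":-1},{"travel":[0,-0.005,0],"rot":[0,0,0],"fingers":-1},{"travel":[0,-0.005,0],"rot":[0,0,0],"fingers":-1}]'>/dev/null
python3 p.py 0 0 4.2
```

```text
travel [ 0.002 -0.007  0.   ] rot [0.001 0.    0.   ] t 19.25 F [-4.2  1.6  5.7] M [0.47 0.43 0.33] gap 0.0112 grip 61.2 tcp [ 0.4479 -0.2205  0.1172]
now in seat mm [ 0.9 -0.2  4.2] F seat [0.  2.2 6.9]
travel [ 0.002 -0.006  0.   ] rot [0.001 0.    0.001] t 19.55 F [-1.9  2.5  5.7] M [0.52 0.16 0.28] gap 0.0108 grip 61.1 tcp [ 0.4477 -0.2206  0.1171]
now in seat mm [ 0.7 -0.3  4.2] F seat [2.  2.7 5.6]
```

```bash
python3 -m pendant '[{"travel":[0,0,0],"rot":[0,0,0],"fingers":-0.72},{"travel":[0,0,0],"rot":[0,0,0],"fingers":-0.65},{"travel":[0,0,0],"rot":[0,0,0],"fingers":-0.55},{"travel":[0,0,0],"rot":[0,0,0],"fingers":-0.45},{"travel":[0,0,0],"rot":[0,0,0],"fingers":-0.4},{"travel":[0,0,0],"rot":[0,0,0],"fingers":-0.4}]' 20
cat > q.py <<'E'
from m import *
import sys
im,d,P=cloud('scene'); cv2.imwrite(f'pics/s{sys.argv[1]}.png',cv2.resize(im[240:400,80:240],None,fx=3.7,fy=3.7))
psi=9.34;a=.601
S=(R.from_euler('z',psi,degrees=True)*R.from_euler('y',-a)).as_matrix()
Rz=R.from_euler('z',psi,degrees=True).as_matrix(); seat=np.array([.4815,-.2165,0])+Rz@[.0049,.0004,.0592]
Q=(P-seat)@S*1000
np.set_printoptions(precision=2,suppress=True)
w=box(Q,-4,12,-80,80,25,110); q=Q[w]
for i in range(3):
    A=np.c_[q[:,1],q[:,2]-60,np.ones(len(q))]; c=np.linalg.lstsq(A,q[:,0],rcond=None)[0]; r=np.abs(A@c-q[:,0]); q0=q; q=q[r<2.5]
print(len(q),'front x',c[2],'d/dy',c[0],'d/dz',c[1],'y',np.percentile(q[:,1],[1,99]),'z',np.percentile(q[:,2],[1,99]))
E
python3 q.py 6; python3 p.py 0 0 4.2
```

```text
clock: 20.15
tcp_pos: [0.447, -0.2206, 0.1161]
orientation: [0.191, 0.618, 0.728, 0.225]
wrist_force: [-0.5, -0.7, -1.0]
finger_gap: 0.0254
grip_force: 0.0
1664 front x 4.708046551995951 d/dy -0.001059947124686791 d/dz -0.02371869340854793 y [-69.82  67.15] z [25.5  83.35]
travel [ 0.001  0.004 -0.003] rot [-0.001  0.    -0.   ] t 20.2 F [-0.1 -0.1  0.9] M [-0.06  0.52  0.03] gap 0.0257 grip 0.0 tcp [ 0.447  -0.2206  0.1161]
now in seat mm [-0.5 -0.1  3.8] F seat [ 0.4 -0.1  0.8]
```

```bash
python3 -m pendant '[{"travel":[0,0.004,-0.05],"rot":[0,0,0],"fingers":-0.4},{"travel":[0,0.004,-0.12],"rot":[0,0,0],"fingers":-0.4},{"travel":[0,0.004,-0.22],"rot":[0,0,0],"fingers":-0.4},{"travel":[0,0.004,-0.35],"rot":[0,0,0],"fingers":-0.4},{"travel":[0,0.004,-0.5],"rot":[0,0,0],"fingers":-0.4},{"travel":[0,0.004,-0.7],"rot":[0,0,0],"fingers":-0.4},{"travel":[0,0.004,-0.9],"rot":[0,0,0],"fingers":-0.4},{"travel":[0,0.004,-0.9],"rot":[0,0,0],"fingers":-0.4}]'
python3 -m pendant '[{"travel":[0.2,0,-0.3],"rot":[0,0,0],"fingers":-0.4},{"travel":[0.6,0,-0.4],"rot":[0,0,0],"fingers":-0.4},{"travel":[0.9,0,-0.4],"rot":[0,0,0],"fingers":-0.4},{"travel":[0.9,0,-0.4],"rot":[0,0,0],"fingers":-0.4}]'
python3 q.py 7; python3 c.py 7
python3 - <<'E'
from m import *
P=cloud('top')[2]
for n,b in(('jar',(.49,.55,-.04,.03,.04,.06)),('cover',(.40,.46,.14,.33,.05,.07))):
    w=box(P,*b); print(n,w.sum(),P[w].mean(0))
E
```

```text
clock: 21.0
tcp_pos: [0.387, -0.2322, 0.2088]
orientation: [0.194, 0.618, 0.728, 0.224]
wrist_force: [0.7, -0.3, 0.3]
finger_gap: 0.0255
grip_force: 0.0
clock: 21.4
tcp_pos: [0.3417, -0.1244, 0.2446]
orientation: [0.191, 0.618, 0.729, 0.226]
wrist_force: [0.2, -0.5, 0.1]
finger_gap: 0.0255
grip_force: 0.0
1853 front x 4.710793865153519 d/dy -0.0006444890330735206 d/dz -0.02283619949865845 y [-69.6   67.24] z [25.92 83.61]
top [ 0.61353862 -0.19181594  0.04729089] ((0.6132400035858154, -0.19167457520961761), 0.048059724271297455)
 ring 53 [ 0.61659703 -0.19393503  0.0556445 ]
scene [ 0.61375013 -0.19401502  0.04714553] ((0.6135092377662659, -0.19382254779338837), 0.04809974133968353)
 ring 246 [ 0.61353379 -0.19541316  0.05531108]
jar 162 [ 0.52409495 -0.0102122   0.05049327]
cover 215 [0.43620068 0.22167901 0.06105451]
```

View pics/s7.png

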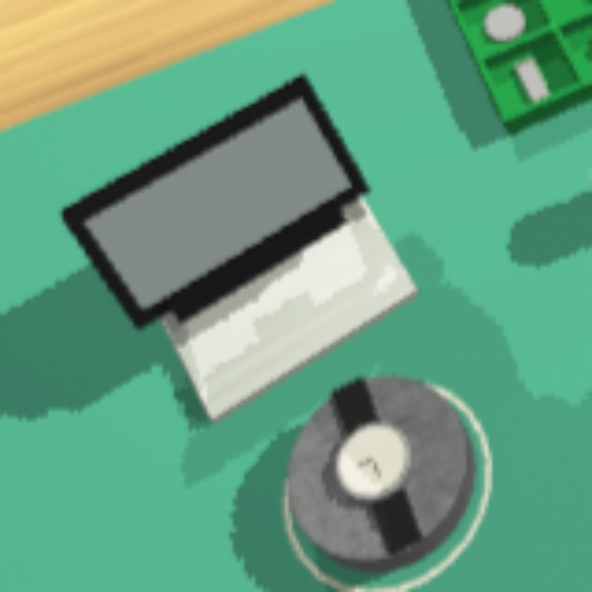

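```bash
python3 -c "
from workcell import env
print(env.hand_in())"
```

```text
the job is handed in; nothing more can be done
None
```

The job is handed in at about 22 s on the clock. The cushion was slid onto the white ring, about 1.5 mm off centre by the cameras. The slate is propped centred in the cradle, on the ledge and back against the prongs with its screen facing away. The jar and the smaller plate stand where they were, and I saw nothing to suggest the cradle's tilt changed.

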